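# Tip the oat bites into the suction bowl and hold its lid ready

### The job

Tip all the oat bites out of the scoop into the suction bowl without touching them with the fingers, and put the empty scoop back down flat on the tray. Then take the bowl's lid by its handle, carry it over the things on the tray and finish holding it still and level about a centimetre above the rim, centred and with its tabs over the bowl's ears: the bites are still warm, so it must never touch the bowl, and you end with it in the gripper, not put down. Leave the busy board and everything else on the tray alone.

Things in the scene. Friction and masses are not known exactly. Their poses are not given: they have to be found in the camera images.
- scoop: aluminium pantry scoop (about 110 g empty) with the oat bites in it, flat mid-tray, mouth roughly towards the robot. Pan 110 long, 72 wide; walls 3 thick, 45 high behind, sloping to 23 at the open front (flat floor, no lip). A level bar handle leaves the back wall, to 150 behind the origin. Origin: underside centre of the pan; x to the mouth (handle along -x), z up
- scoop_grip (a point): middle of the scoop's handle, at (-100, 0, 36) in the scoop's frame; the handle is a flat-sided bar 16 wide, 29 to 43 above the scoop's underside, free from x = -60 to -140
- scoop_lip (a point): middle of the edge the bites pour over, on the floor at the mouth, at (55, 0, 3) in the scoop's frame
- bite1: baked oat bite, firm, a flattened ball 31 across and 25 high on a small flat foot, 13 g. Origin: centre of its foot. Five alike start in the scoop; they slide or topple out when its floor is tipped mouth down by 25 to 45 degrees (grip varies)
- bite2: another oat bite like bite1
- bite3: another oat bite like bite1
- bite4: another oat bite like bite1
- bite5: another oat bite like bite1
- bowl: orange suction bowl stuck to the tray's left or right part (does not move): rim 126 across, walls 4 thick, 56 high, inner floor 8 up and about 80 across; two small flat ears 26 wide stick out to both sides along its x axis to 82 from the centre, tops 7 below the rim. Origin: centre of its underside, z up
- bowl_rim (a point): centre of the bowl's mouth, level with the rim, 56 above the tray
- lid: the bowl's round orange push-on lid, right way up on the tray's other side, about 75 g: 138 across, 12 high over its skirt; two flat tabs 26 wide reach to 88 from the centre along its x axis (they belong over the bowl's ears, either way round); a bridge handle stands on top along its y axis. Origin: centre of the skirt's lower edge, its lowest plane; z up
- lid_grip (a point): middle of the lid's handle bar, 37 above the lid's lower edge: the bar is 12 wide (across x), 64 long (along y) and runs from 29 to 45 above the lower edge, open below down to the lid's top at 12
- tray: grey plastic high-chair tray, 480 by 720, floor level with the work surface at z = 0, rim 18 high. Origin: centre of its floor's top
- board: white plastic busy board, an A-frame easel stuck to the tray between the robot and the scoop: 90 deep (x), 130 wide (y), 111 high, play face with latch and flap door away from the robot. Origin: centre of its underside. Leave alone
- flap (a joint): angle of the busy board's little flap door, 0 closed (as at the start), grows as it opens
- latch (a joint): travel of the busy board's sliding latch, 0 as at the start, up to 0.020
- jar: glass baby-food jar with a steel cap, 60 across, 76 high, at the tray's far side. Origin: centre of its underside. Leave alone
- sippy_cup: clear sippy cup with a white spouted top, 69 across, 109 high, at the far side. Origin: centre of its underside. Leave alone
- teether: wooden teething ring lying flat, 68 across, 13 high, at the far side. Origin: centre of its underside. Leave alone
- stacking_cup: small white open cup, 60 across, 50 high, at the far side. Origin: centre of its underside. Leave alone
- spoon: steel spoon, 140 long, lying across the tray at its far edge beyond the scoop's handle. Origin: mid-length, on the tray. Leave alone
Things that resemble listed ones, but are neither listed nor needed, are in the scene too. Leave any green look-alike of the bite1 alone.

How it is judged:
By the outcome, as a careful person would: the job done as asked, in the order asked, and still so for the second after the job is handed in, while the arm keeps its last pose, push and grip.
It also fails if it takes over 69 s, if anything falls off the work surface, if the arm or the gripper's body presses on something with over 40 N, if the wrist force passes 120 N, or if a joint passes its speed limit or range.

### The arm

A 7-joint arm with a two-finger parallel gripper is mounted at the origin on the work surface. World frame = base frame: x ahead of the robot, y to its left, z up, the work surface at z = 0. Lengths are in mm, angles in rad, forces in N, time in s.
With the tool pointing down it reaches from about 400 to 875 mm from the base axis. Payload 4.4 kg.
Tool frame: the origin (TCP) lies midway between the tips of the shut fingers; the grasp point (between the pads) lies 19 mm behind it; z points along the fingers, y is the line along which they close (so a half turn about z gives the same grasp; the last joint's range is limited). The gripper opens to 85 mm and grips with 20 to 120 N. Pads are 22 mm wide; open, the fingers measure 114 mm over their backs; the gripper's body (76 mm by 85 mm) begins 54 mm behind the grasp point. The pads swing forward as they close: fully open they stand 13 mm farther back than shut.
Start: joints at [1.091, 0.628, 0.038, 1.517, -0.027, 0.996, -0.02], TCP at [261.389, -595.142, 207.013] pointing down, gripper open.
Joint ranges: [-3.06, 3.06], [-0.37, 2.12], [-1.25, 1.32], [0.18, 2.47], [-1.1, 4.24], [0.23, 1.98], [-2.94, 2.94]. Speed limits (rad/s): [2.57, 2.57, 3.14, 3.14, 3.14, 3.14, 3.14].

### API

Orientations are given as [roll, pitch, yaw] about the fixed x, y, z axes, in that order (R = Rz(yaw) Ry(pitch) Rx(roll)).
In Python, from cell import ctrl, get_image, get_calibration gives the robot as it stands.
- The arm moves only by the shell command python3 -m creep 'ROWS'. ROWS is JSON, a list of rows, each an object of numbers: "dx", "dy", "dz": the shift along the world's x, y, z normalised to -1 to 1, where 1 is 0.4 m; "rx", "ry", "rz": the turn, a rotation vector about the world's x, y, z normalised to -1 to 1, where 1 is 2 pi rad; "grip": the closure, from -1 (fully open) to 1 (shut). A call has exactly 5 rows; each row is the pose to reach, as a shift and turn from the pose commanded when the call began, turning the shorter way round; what a row does not reach only later rows make up. A row lasts 1/8 s, in which the tool goes at most 62.5 mm and 10.7 degrees, less where a joint would pass 70% of its speed; a pose out of reach is approached as far as the arm can. A call with a number of a shift or a turn outside -1 to 1 is refused whole. A call with a gripper value outside its range is refused whole. The fingers move at their own pace and stop on an object; the grip force is fixed at half the most. Time passes only in rows, so rows that repeat a pose let the fingers close, or fill a call up. It gives the time, the measured TCP pose, the force, the opening and the grip force at its end, in the units of the state.
- ctrl.read_state(): the state, without advancing time (a new reading comes with each control period).
- get_image(name): name is "side" or "top" or "wrist"; returns the picture (400x640x3 uint8, red, green, blue); there is no depth.
- get_calibration(name): a dict with "mtx" (3x3 intrinsics, pixels), "distortion" ([k1, k2, p1, p2, k3] as OpenCV has them; the pictures are not rectified), "world_from_camera" (4x4, takes a point from camera to world coordinates). Camera axes: x right, y down, z forward; pixel columns grow to the right and rows downward; lengths in mm; the calibration is good to about 2 mm. A picture is of the moment at which its call begins: read the wrist's pose just before it. get_calibration takes no time and is no camera call; for the wrist camera it gives the pose at the moment of the call.
- ctrl.finish_job(): hands the job in; it is judged then, once.
The state is a dict: "clock": time; "qpos": joint angles; "qd": joint speeds; "tau": joint torques, N m; "eef_pos": TCP position; "tool_rot": TCP orientation; "force": force on the tool from outside, world axes, zero at the start; "torque": the same for the moment, N m; "width": finger opening in mm; "gripper_force": force on a finger pad.
Only numpy, scipy, OpenCV 4.12 (cv2) and the standard library are available. Lean on these libraries where they do the work, as an engineer would, in place of code of your own. Each camera call takes 0.05 s, during which the arm holds its last target. There are 200 camera calls.

## Working session

There is one attempt and no reset: what is moved stays moved. The work goes in short steps, Python scripts to look and compute and a shell command to move; the robot and the scene stay as the last step left them, time stands still between calls to the robot, and variables do not carry over. Pictures are saved under pics/ and viewed, at most 10 in all, crops included, and the job is handed in when it is done.

```bash
mkdir -p pics; python3 - <<'E'
from cell import ctrl,get_image,get_calibration
import cv2,numpy as np
s=ctrl.read_state();print(s)
for n in ["top","side"]:
    im=get_image(n);cv2.imwrite(f"pics/{n}0.png",im[...,::-1]);c=get_calibration(n);print(n,np.round(c["mtx"],1).tolist(),c["distortion"],np.round(c["world_from_camera"],3).tolist())
E
```

```text
{'clock': 0.0, 'qpos': array([ 1.09124652,  0.62934198,  0.03842326,  1.51834082, -0.02700823,
        0.99631591, -0.02000189]), 'qd': array([ 4.80973816e-04, -6.75572703e-04, -2.11514662e-03,  9.26599714e-04,
       -3.80566471e-04,  6.12638127e-05,  3.77539749e-05]), 'tau': array([ 1.98706821e-04, -5.63396323e+01,  1.22617140e+00, -1.93435639e+01,
        1.09784456e-02,  1.06581356e-02, -1.24029563e-05]), 'eef_pos': array([ 261.10255301, -594.52932659,  206.10017512]), 'tool_rot': array([-3.13970387e+00,  6.41117097e-06,  4.13759175e-01]), 'force': array([-0.43902959, -0.24551204, -0.09453508]), 'torque': array([0.00383128, 0.02838619, 0.005583  ]), 'gripper_force': 0.0, 'width': 85.68821085701369}
top [[493.3, 0.0, 317.7], [0.0, 493.3, 201.4], [0.0, 0.0, 1.0]] [-0.01330901  0.          0.          0.          0.        ] [[0.011, -0.999, 0.037, 558.047], [-1.0, -0.012, -0.018, 15.043], [0.019, -0.036, -0.999, 1069.664], [0.0, 0.0, 0.0, 1.0]]
side [[411.2, 0.0, 319.3], [0.0, 411.2, 201.3], [0.0, 0.0, 1.0]] [0.02763595 0.         0.         0.         0.        ] [[-0.753, -0.445, 0.485, 132.449], [-0.658, 0.53, -0.535, 497.589], [-0.019, -0.722, -0.692, 767.771], [0.0, 0.0, 0.0, 1.0]]
```

View pics/top0.png

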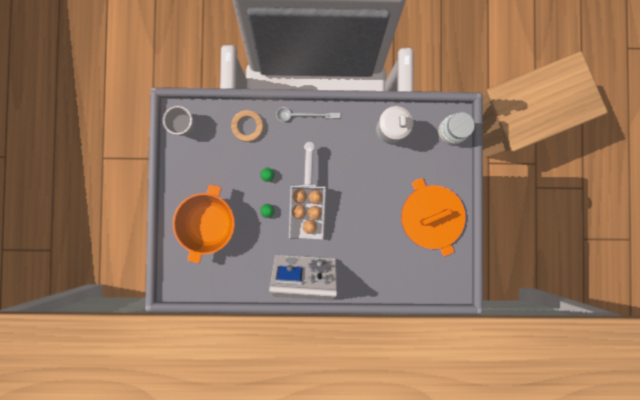

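View pics/side0.png

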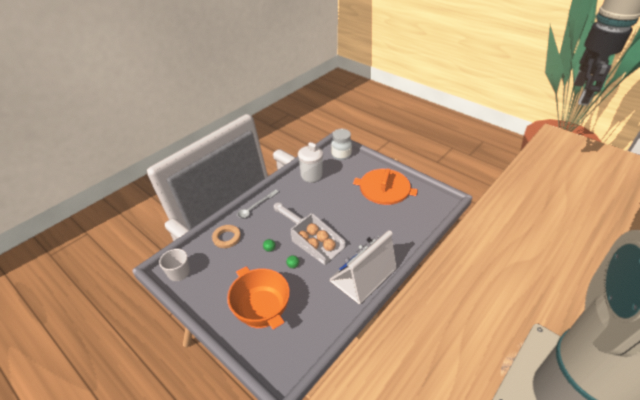

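The top view shows the bowl at about (204,223), its ears at (214,190) and (194,257). The lid is at (434,217) with its bar running about (422,222) to (452,211). The scoop pan is at (308,212) with its handle up to (309,146), the board is at (304,275), and the green decoys are at (267,175) and (266,211).

```bash
cat > h.py <<'E'
import cv2,numpy as np
from cell import ctrl,get_image,get_calibration
def ray(n,px,c=None):
    c=c or get_calibration(n);T=np.array(c["world_from_camera"])
    u=cv2.undistortPoints(np.array(px,float).reshape(-1,1,2),np.array(c["mtx"]),np.array(c["distortion"])).reshape(-1,2)
    return T[:3,3],np.c_[u,np.ones(len(u))]@T[:3,:3].T
def plane(n,px,z,c=None):
    o,d=ray(n,px,c);return (o+d*((z-o[2])/d[:,2])[:,None])[:,:2]
def proj(n,P,c=None):
    c=c or get_calibration(n);T=np.linalg.inv(np.array(c["world_from_camera"]))
    return cv2.projectPoints(np.array(P,float).reshape(-1,1,3),cv2.Rodrigues(T[:3,:3])[0],T[:3,3],np.array(c["mtx"]),np.array(c["distortion"]))[0].reshape(-1,2)
def big(m,lo=None):
    cs,_=cv2.findContours(m.astype(np.uint8),cv2.RETR_EXTERNAL,cv2.CHAIN_APPROX_NONE)
    return max(cs,key=cv2.contourArea).reshape(-1,2)
E
python3 - <<'E'
from h import *
im=cv2.imread("pics/top0.png");hsv=cv2.cvtColor(im,cv2.COLOR_BGR2HSV)
H,S,V=[hsv[...,i].astype(int) for i in range(3)]
reg=np.zeros(H.shape,bool);reg[95:302,155:478]=1
o=reg&(H<14)&(S>190)&(V>120)
X=np.arange(640)[None]*np.ones((400,1))
for nm,m,zt,zr,R in [("bowl",o&(X<250),49,56,63),("lid",o&(X>380),6,12,69)]:
    c=big(m);w=plane("top",c,zr)
    ctr=w.mean(0)
    for _ in range(20):
        r=np.linalg.norm(w-ctr,axis=1);k=r<R+5
        A=np.c_[2*w[k],np.ones(k.sum())];s=np.linalg.lstsq(A,(w[k]**2).sum(1),rcond=None)[0];ctr=s[:2]
    print(nm,"circle",ctr,"R",np.sqrt(s[2]+ctr@ctr))
    wt=plane("top",c,zt);far=wt[np.linalg.norm(wt-ctr,axis=1)>R+9]
    th=np.arctan2(*(far-ctr).T[::-1]);g=th>0
    a,b=far[g].mean(0),far[~g].mean(0);print(" tips",a,b,"mid",(a+b)/2,"dist",np.linalg.norm(a-b),"ang",np.degrees(np.arctan2(*(a-b)[::-1])))
# scoop
m=reg&(S<40)&(V>150)&(X>285)&(X<330);m[:125]=0;m[245:]=0
c=big(m);print("scoop bbox",c.min(0),c.max(0))
sub=[ (y,X[y][m[y]].min(),X[y][m[y]].max()) for y in range(130,245,4) if m[y].any()];print([(y,int(a),int(b)) for y,a,b in sub])
cv2.imwrite("pics/crop0.png",cv2.resize(im[125:305,240:350],None,fx=3.3,fy=3.3,interpolation=cv2.INTER_CUBIC))
E
```

```text
bowl circle [541.14081029 220.13963943] R 47.57380380954617
 tips [616.33685268 221.08718298] [621.14089961 208.94579068] mid [618.73887615 215.01648683] dist 13.057269010371419 ang 111.58747332565243
lid circle [ 583.19152383 -261.36780818] R 36.71305381038013
 tips [nan nan] [nan nan] mid [nan nan] dist nan ang nan
scoop bbox [288 141] [324 239]
[(142, 305, 313), (146, 303, 314), (150, 305, 312), (154, 305, 311), (158, 304, 311), (162, 304, 311), (166, 304, 311), (170, 304, 311), (174, 304, 311), (178, 304, 310), (182, 303, 310), (186, 290, 316), (190, 289, 324), (194, 289, 324), (198, 289, 324), (202, 289, 324), (206, 289, 324), (210, 289, 323), (214, 289, 323), (218, 288, 323), (222, 288, 323), (226, 288, 322), (230, 288, 322), (234, 288, 322), (238, 289, 322)]<stdin>:16: RuntimeWarning: Mean of empty slice.
  ret = um.true_divide(
```

View pics/crop0.png

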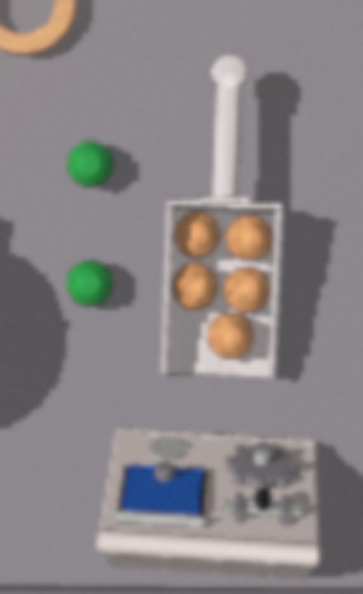

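The crop shows five bites in the pan. The handle is a clean bar about 7 px wide, there are two green decoys to the left, and the board is just in front of the mouth. I'll redo the orange fit with a looser mask.

```bash
python3 - <<'E'
from h import *
im=cv2.imread("pics/top0.png");hsv=cv2.cvtColor(im,cv2.COLOR_BGR2HSV)
H,S,V=[hsv[...,i].astype(int) for i in range(3)]
reg=np.zeros(H.shape,bool);reg[95:302,155:478]=1
o=reg&((H<22)|(H>175))&(S>150)&(V>60)
X=np.arange(640)[None]*np.ones((400,1))
for nm,m,zt,zr,R in [("bowl",o&(X<250),49,56,63),("lid",o&(X>380),10,12,69)]:
    m=m.copy();m[:160]=0
    c=big(m);w=plane("top",c,zr);print(c.min(0),c.max(0),cv2.contourArea(c))
    ctr=(w.min(0)+w.max(0))/2
    for _ in range(20):
        r=np.linalg.norm(w-ctr,axis=1);k=abs(r-R)<5
        A=np.c_[2*w[k],np.ones(k.sum())];s=np.linalg.lstsq(A,(w[k]**2).sum(1),rcond=None)[0];ctr=s[:2]
    print(nm,"circle",ctr,"R",np.sqrt(s[2]+ctr@ctr),k.sum())
    wt=plane("top",c,zt);far=wt[np.linalg.norm(wt-ctr,axis=1)>R+12]
    g=far[:,0]>ctr[0]
    a,b=far[g].mean(0),far[~g].mean(0);print(" tips",a,b,"mid",(a+b)/2,"dist",np.linalg.norm(a-b),"ang",np.degrees(np.arctan2(*(a-b)[::-1])))
# lid handle bar: brightness print
print("lid hue row", [(x,int(H[217,x]),int(S[217,x]),int(V[217,x])) for x in range(415,458,4)])
# scoop : handle centreline at z=43 (rows 152..178), pan side walls at sloping height
m=reg&(S<40)&(V>150)
pts=[];wd=[]
for y in range(152,180):
    xs=np.where(m[y,298:320])[0]+298
    pts.append((xs.mean(),y));wd.append(np.ptp(xs)+1)
hw=plane("top",pts,43);p=np.polyfit(hw[:,0],hw[:,1],1);print("handle line y=%.4f x+%.1f yaw %.2f"%(p[0],p[1],np.degrees(np.arctan(p[0]))),np.mean(wd))
print("handle end z36",plane("top",[(309,141.5)],40),"backwall top",plane("top",[(307,186)],45), "front floor corners",plane("top",[(289,239),(322.5,239.5)],3))
print("board",plane("top",[(273,256),(337,256.5)],111),plane("top",[(270,293),(336,296)],111),plane("top",[(270,293),(336,296)],0))
for n,p in [("greens",[(267,174.5),(266.5,211)])]: print(n,plane("top",p,12))
print("jar",plane("top",[(457,126)],76),"sippy",plane("top",[(396,121)],109))
E
```

```text
[173 185] [233 262] 3017.5
bowl circle [547.52869469 229.5816889 ] R 61.370338471165844 159
 tips [624.15947224 209.9043715 ] [471.28066588 250.85217105] mid [547.72006906 230.37827127] dist 158.26765848582428 ang -14.994421455835296
[402 178] [465 255] 3296.5
lid circle [ 566.76468937 -253.606438  ] R 68.16511335594662 167
 tips [ 644.65926476 -218.02740835] [ 488.49306391 -286.41821559] mid [ 566.57616433 -252.22281197] dist 170.48514540231963 ang 23.650343814571517
lid hue row [(415, 15, 228, 238), (419, 15, 228, 238), (423, 14, 227, 233), (427, 14, 232, 220), (431, 14, 236, 231), (435, 15, 237, 237), (439, 15, 238, 230), (443, 13, 226, 184), (447, 13, 221, 156), (451, 13, 215, 160), (455, 13, 227, 184)]
handle line y=-0.0121 x+26.4 yaw -0.69 7.821428571428571
handle end z36 [[721.3051815   15.81878741]] backwall top [[627.39196982  18.86627405]] front floor corners [[515.29478019  56.44293561]
 [514.97867578 -15.81143693]]
board [[486.47772837  82.73973951]
 [486.73978732 -41.16654305]] [[415.24587081  87.5119674 ]
 [410.56940937 -39.99002531]] [[398.71150728  95.90291756]
 [393.49357664 -46.36203276]]
greens [[653.28115083 105.11066024]
 [574.94606058 105.00329872]]
jar [[ 751.82525987 -285.77644555]] sippy [[ 753.3981911 -154.8978893]]
```

Measurements (mm), which match the sizes given:

| Thing | Position | Yaw |
|---|---|---|
| Bowl | (548, 230) | -15° |
| Lid | (567, -253) | 23.7° |
| Scoop origin | (570, 19.5) | about 179.3° |
| Scoop grip | about (668, 18.3) | – |

Next I'll approach the scoop.

```bash
R='{"dx":0.4,"dy":0.6,"rz":-0.068,"grip":-1}'; python3 -m creep '[{"dx":0.1,"dy":0.15,"rz":-0.02,"grip":-1},{"dx":0.2,"dy":0.3,"rz":-0.04,"grip":-1},{"dx":0.3,"dy":0.45,"rz":-0.06,"grip":-1},{"dx":0.4,"dy":0.6,"rz":-0.068,"grip":-1},{"dx":0.4,"dy":0.6,"rz":-0.068,"grip":-1}]'
```

```text
$[0]: bad value
```

```bash
python3 -m creep '[{"dx":0.1,"dy":0.15,"dz":0,"rx":0,"ry":0,"rz":-0.02,"grip":-1},{"dx":0.2,"dy":0.3,"dz":0,"rx":0,"ry":0,"rz":-0.04,"grip":-1},{"dx":0.3,"dy":0.45,"dz":0,"rx":0,"ry":0,"rz":-0.06,"grip":-1},{"dx":0.4,"dy":0.6,"dz":0,"rx":0,"ry":0,"rz":-0.068,"grip":-1},{"dx":0.4,"dy":0.6,"dz":0,"rx":0,"ry":0,"rz":-0.068,"grip":-1}]'
```

```text
clock: 0.72
eef_pos: [423.3, -351.4, 206.7]
tool_rot: [-3.14, -0.0, -0.01]
force: [0.3, -0.5, 0.0]
width: 85.4
gripper_force: 0.0
```

```bash
python3 -m creep '[{"dx":0.08,"dy":0.12,"dz":0,"rx":0,"ry":0,"rz":0,"grip":-1},{"dx":0.16,"dy":0.24,"dz":0,"rx":0,"ry":0,"rz":0,"grip":-1},{"dx":0.24,"dy":0.36,"dz":0,"rx":0,"ry":0,"rz":0,"grip":-1},{"dx":0.32,"dy":0.48,"dz":0,"rx":0,"ry":0,"rz":0,"grip":-1},{"dx":0.4,"dy":0.6,"dz":0,"rx":0,"ry":0,"rz":0,"grip":-1}]'
python3 -m creep '[{"dx":0.07,"dy":0.11,"dz":-0.05,"rx":0,"ry":0,"rz":0,"grip":-1},{"dx":0.14,"dy":0.22,"dz":-0.1,"rx":0,"ry":0,"rz":0,"grip":-1},{"dx":0.2,"dy":0.325,"dz":-0.15,"rx":0,"ry":0,"rz":0,"grip":-1},{"dx":0.205,"dy":0.325,"dz":-0.2,"rx":0,"ry":0,"rz":0,"grip":-1},{"dx":0.205,"dy":0.325,"dz":-0.2,"rx":0,"ry":0,"rz":0,"grip":-1}]'
python3 - <<'E'
from h import *
c=get_calibration("wrist");im=get_image("wrist");cv2.imwrite("pics/w1.png",im[...,::-1])
print(ctrl.read_state()["eef_pos"],ctrl.read_state()["tool_rot"])
print(proj("wrist",[[670,18.3,43],[720,17.7,43],[570,19.5,0],[665,18.4,17]],c))
E
```

```text
clock: 1.35
eef_pos: [582.0, -113.5, 206.8]
tool_rot: [3.141, 0.0, -0.014]
force: [0.3, -0.9, -0.2]
width: 85.6
gripper_force: 0.0
clock: 1.98
eef_pos: [661.4, 14.2, 124.7]
tool_rot: [3.14, 0.005, -0.013]
force: [0.2, -0.4, -0.0]
width: 85.2
gripper_force: 0.0
[662.25304948  13.10745476 126.17553461] [ 3.14005682e+00  2.46951325e-03 -1.50168405e-02]
[[315.75302468 190.10457202]
 [315.35839781 130.61935013]
 [316.94619688 266.64968629]
 [316.15243791 187.5478607 ]]
```

View pics/w1.png

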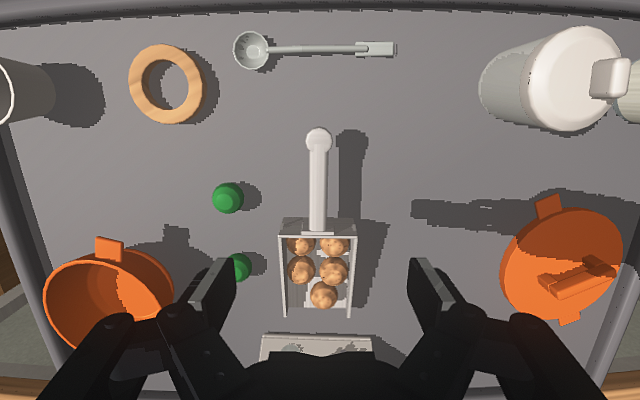

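The wrist view agrees within about 2 mm: the handle is at column 318 (predicted 316), with its end at row 128. All five bites are in the pan. I'll descend and grip.

```bash
python3 -m creep '[{"dx":0.005,"dy":0.005,"dz":-0.07,"rx":0,"ry":0,"rz":0,"grip":-1},{"dx":0.008,"dy":0.01,"dz":-0.14,"rx":0,"ry":0,"rz":0,"grip":-1},{"dx":0.008,"dy":0.01,"dz":-0.21,"rx":0,"ry":0,"rz":0,"grip":-1},{"dx":0.008,"dy":0.01,"dz":-0.26,"rx":0,"ry":0,"rz":0,"grip":-1},{"dx":0.008,"dy":0.01,"dz":-0.274,"rx":0,"ry":0,"rz":0,"grip":-1}]'
python3 -m creep '[{"dx":0,"dy":0,"dz":0,"rx":0,"ry":0,"rz":0,"grip":0},{"dx":0,"dy":0,"dz":0,"rx":0,"ry":0,"rz":0,"grip":0.4},{"dx":0,"dy":0,"dz":0,"rx":0,"ry":0,"rz":0,"grip":1},{"dx":0,"dy":0,"dz":0,"rx":0,"ry":0,"rz":0,"grip":1},{"dx":0,"dy":0,"dz":0,"rx":0,"ry":0,"rz":0,"grip":1}]'
python3 -m creep '[{"dx":0,"dy":0,"dz":0,"rx":0,"ry":0,"rz":0,"grip":1},{"dx":0,"dy":0,"dz":0,"rx":0,"ry":0,"rz":0,"grip":1},{"dx":0,"dy":0,"dz":0,"rx":0,"ry":0,"rz":0,"grip":1},{"dx":0,"dy":0,"dz":0,"rx":0,"ry":0,"rz":0,"grip":1},{"dx":0,"dy":0,"dz":0,"rx":0,"ry":0,"rz":0,"grip":1}]'
```

```text
clock: 2.65
eef_pos: [666.0, 17.6, 16.9]
tool_rot: [3.141, 0.001, -0.015]
force: [-0.1, -1.4, -0.1]
width: 85.7
gripper_force: 0.0
clock: 3.28
eef_pos: [667.3, 18.9, 18.0]
tool_rot: [-3.142, -0.001, -0.013]
force: [0.7, -0.5, 2.4]
width: 10.7
gripper_force: 58.6
clock: 3.9
eef_pos: [667.4, 18.9, 17.8]
tool_rot: [-3.142, -0.002, -0.013]
force: [2.5, -0.1, 3.7]
width: 10.6
gripper_force: 59.8
```

The width reads 10.6 where I expected 16. I'll lift slightly and look.

```bash
python3 -m creep '[{"dx":0,"dy":0,"dz":0.01,"rx":0,"ry":0,"rz":0,"grip":1},{"dx":0,"dy":0,"dz":0.03,"rx":0,"ry":0,"rz":0,"grip":1},{"dx":0,"dy":0,"dz":0.05,"rx":0,"ry":0,"rz":0,"grip":1},{"dx":0,"dy":0,"dz":0.07,"rx":0,"ry":0,"rz":0,"grip":1},{"dx":0,"dy":0,"dz":0.08,"rx":0,"ry":0,"rz":0,"grip":1}]'
python3 - <<'E'
from h import *
im=get_image("side")[150:310,230:390];im2=get_image("wrist")[100:340,180:460]
a=cv2.resize(im,(400,400),interpolation=cv2.INTER_CUBIC);b=cv2.resize(im2,(400,343));b=cv2.copyMakeBorder(b,0,57,0,0,cv2.BORDER_CONSTANT)
cv2.imwrite("pics/l1.png",np.hstack([a,b])[...,::-1]);print(ctrl.read_state()["torque"],ctrl.read_state()["width"])
E
```

```text
clock: 4.53
eef_pos: [667.1, 18.8, 50.5]
tool_rot: [3.142, -0.001, -0.013]
force: [-0.3, 0.2, 0.3]
width: 0.2
gripper_force: 0.0
[-0.04784281 -0.02984851  0.02469684] 0.32205992261128524
```

View pics/l1.png

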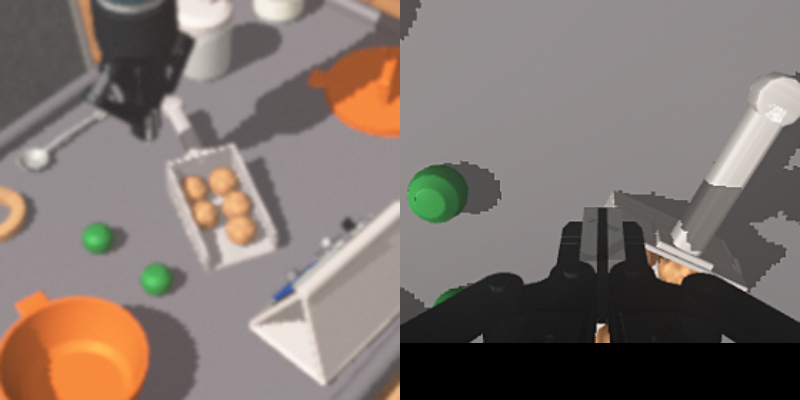

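The handle slipped out and the scoop turned by about 25°, with its handle now swung to -y. All five bites are still in the pan, so I'll check where the fingertips really are relative to the reported TCP.

```bash
python3 - <<'E'
from h import *
s=ctrl.read_state();e=s["eef_pos"];print(e,s["tool_rot"],s["qpos"])
P=[e,e+[0,0,19],e+[0,0,40],[720,-20,43]]
cw=get_calibration("wrist")
for n in("wrist","side","top"):print(n,proj(n,P).round(0).tolist())
w=get_image("wrist");sd=get_image("side");t=get_image("top")
for n,i in(("w2",w),("s2",sd),("t2",t)):cv2.imwrite(f"pics/{n}.png",i[...,::-1])
a=sd[150:280,260:390].copy();b=w[80:400,160:480].copy()
c=t[120:260,250:370]
up=lambda i,k:cv2.resize(i,None,fx=k,fy=k,interpolation=cv2.INTER_CUBIC)
for p in proj("side",P[:3]): cv2.circle(a,(int(round(p[0]))-260,int(round(p[1]))-150),1,(0,255,0),-1)
for p in proj("wrist",P[:3]): cv2.circle(b,(int(round(p[0]))-160,int(round(p[1]))-80),2,(0,255,0),-1)
A=up(a,3);B=up(b,390/320);cv2.imwrite("pics/dbg.png",np.hstack([A,B])[...,::-1])
E
```

```text
[667.19716753  18.7718511   50.31714062] [ 3.14157296e+00 -1.49570372e-03 -1.35480243e-02] [-0.13563268  0.83839812  0.1143299   1.58905136 -0.12880483  0.72002657
 -1.54640508]
wrist [[321.0, 241.0], [321.0, 256.0], [321.0, 276.0], [386.0, 151.0]]
side [[289.0, 212.0], [289.0, 207.0], [288.0, 200.0], [285.0, 197.0]]
top [[307.0, 167.0], [307.0, 166.0], [307.0, 165.0], [326.0, 142.0]]
```

View pics/dbg.png

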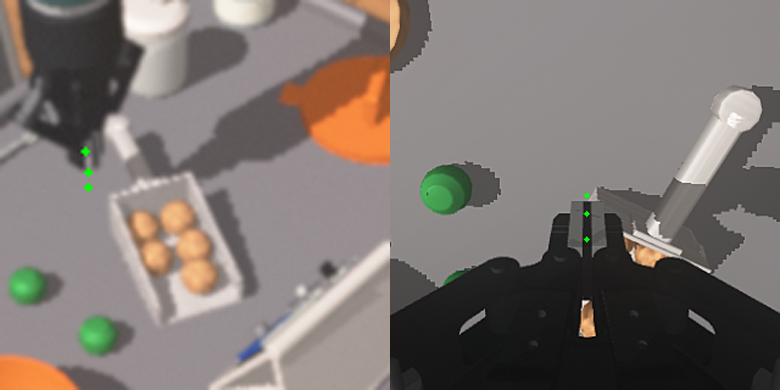

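```bash
python3 - <<'E'
from h import *
a=cv2.imread("pics/side0.png").astype(int);b=cv2.imread("pics/s2.png").astype(int)
for r in range(196,220):print(r,"".join("#" if abs(a[r,x]-b[r,x]).max()>25 else "+" if abs(a[r,x]-b[r,x]).max()>9 else "." for x in range(272,312)),b[r,286:292].mean(1).round().astype(int).tolist())
im=cv2.imread("pics/t2.png");hsv=cv2.cvtColor(im,cv2.COLOR_BGR2HSV);S,V=hsv[...,1],hsv[...,2]
m=(S<40)&(V>150)
for r in range(130,250,3):print(r,"".join("#" if m[r,x] else "." for x in range(280,345)))
E
```

```text
196 ++#####################+########+####### [48, 52, 62, 73, 82, 81]
197 ....+##################.+########+###### [49, 60, 81, 95, 93, 82]
198 .....++################..+#######.###### [50, 64, 88, 104, 97, 81]
199 ........+##############...+#######+##### [49, 62, 88, 103, 99, 81]
200 .........+#############...+#######+##### [51, 61, 86, 105, 100, 81]
201 ..........############+....######++##### [54, 61, 92, 116, 105, 81]
202 ....++++++#######.####.....+###+.++##### [57, 66, 103, 135, 113, 83]
203 ..+######+#######.+##+......+#+++++##### [57, 66, 110, 146, 118, 86]
204 .+########+######.+##+........++++++#### [59, 65, 109, 145, 121, 89]
205 .+########+.+####.+##+........+++++++### [77, 70, 105, 140, 123, 103]
206 .##########+.+##+..++.........+++++++### [111, 101, 114, 137, 133, 125]
207 .+##########+...+#+++++........++++++### [137, 135, 139, 152, 146, 141]
208 ..############++######+........+++.+++## [144, 145, 146, 148, 147, 144]
209 ..+############++######+........+.#+.+.+ [145, 146, 145, 145, 145, 145]
210 ..+#############++######+........####### [145, 145, 146, 144, 146, 145]
2
[... 2782 characters left out ...]

220 .................................................................
223 .................................................................
226 .................................................................
229 .................................................................
232 .................................................................
235 ........#.####.#.##..............................................
238 .................................................................
241 .................................................................
244 .................................................................
247 .................................................................
```

```bash
python3 - <<'E'
from h import *
def tri(obs):
    A=np.zeros((3,3));b=np.zeros(3)
    for n,p in obs:
        o,d=ray(n,[p]);d=d[0]/np.linalg.norm(d[0]);M=np.eye(3)-np.outer(d,d);A+=M;b+=M@o
    return np.linalg.solve(A,b)
w=cv2.imread("pics/w2.png");
print("wrist rows col 317..324 mean", [(r,w[r,308:334].mean(1).round().astype(int).tolist()[::2]) for r in range(232,262,2)])
print("cam",get_calibration("wrist")["world_from_camera"].round(2).tolist())
print(tri([("wrist",(321,244)),("side",(288,206))]))
print("ear/jar check side",proj("side",[[624,210,49],[471,251,49],[752,-286,76],[653,105,0],[575,105,0]]).round(0).tolist())
E
```

```text
wrist rows col 317..324 mean [(232, [139, 139, 139, 138, 138, 138, 139, 139, 138, 138, 139, 142, 143]), (234, [139, 139, 138, 138, 138, 139, 139, 139, 140, 138, 153, 84, 104]), (236, [138, 138, 139, 139, 138, 139, 138, 138, 139, 138, 185, 83, 92]), (238, [139, 138, 138, 139, 138, 139, 139, 139, 138, 155, 161, 81, 90]), (240, [138, 138, 139, 138, 139, 139, 138, 138, 138, 178, 167, 100, 93]), (242, [138, 138, 138, 138, 139, 138, 138, 136, 170, 160, 164, 95, 85]), (244, [143, 146, 145, 146, 146, 148, 152, 164, 177, 174, 172, 140, 101]), (246, [133, 95, 99, 99, 100, 71, 33, 33, 44, 97, 97, 98, 99]), (248, [123, 97, 96, 97, 100, 72, 37, 38, 48, 100, 98, 98, 98]), (250, [112, 96, 97, 98, 99, 71, 38, 37, 49, 101, 98, 97, 98]), (252, [101, 97, 83, 85, 89, 71, 38, 38, 48, 101, 98, 98, 97]), (254, [105, 96, 98, 97, 100, 71, 36, 37, 48, 101, 97, 98, 97]), (256, [104, 97, 97, 97, 99, 55, 37, 37, 37, 89, 88, 99, 98]), (258, [104, 96, 98, 97, 100, 53, 37, 37, 41, 103, 98, 82, 82]), (260, [102, 95, 97, 97, 99, 53, 36, 36, 40, 102, 97, 97, 96])]
cam [[-0.01, -0.95, -0.31, 745.88], [-1.0, 0.01, 0.0, 17.71], [0.0, 0.31, -0.95, 216.03], [0.0, 0.0, 0.0, 1.0]]
[672.40391143  17.89420928  66.80981562]
ear/jar check side [[242.0, 270.0], [278.0, 325.0], [341.0, 136.0], [270.0, 249.0], [294.0, 266.0]]
```

```bash
python3 - <<'E'
from h import *
for z in (50,56,62,68,74):
    print(z,"wrist",proj("wrist",[[678,18.8,z],[667,18.8,z],[656,18.8,z]]).round(1).tolist(),"side",proj("side",[[656,24,z],[667,18.8,z],[678,24,z],[656,14,z]]).round(1).tolist())
im=cv2.imread("pics/t2.png")
cv2.imwrite("pics/c2.png",np.hstack([cv2.resize(im[125:255,250:370],None,fx=4,fy=4,interpolation=cv2.INTER_CUBIC)]))
E
```

```text
50 wrist [[320.5, 223.7], [320.8, 240.5], [321.0, 256.7]] side [[291.2, 215.4], [289.5, 212.2], [284.8, 211.3], [294.1, 213.2]]
56 wrist [[320.5, 227.6], [320.8, 244.9], [321.0, 261.5]] side [[291.1, 213.7], [289.3, 210.5], [284.6, 209.6], [293.9, 211.5]]
62 wrist [[320.5, 231.9], [320.8, 249.6], [321.0, 266.6]] side [[290.9, 212.0], [289.2, 208.7], [284.5, 207.8], [293.8, 209.7]]
68 wrist [[320.5, 236.4], [320.8, 254.6], [321.0, 272.1]] side [[290.8, 210.2], [289.0, 207.0], [284.3, 206.1], [293.6, 208.0]]
74 wrist [[320.5, 241.2], [320.8, 260.0], [321.0, 278.0]] side [[290.6, 208.4], [288.8, 205.2], [284.1, 204.3], [293.5, 206.2]]
```

View pics/c2.png

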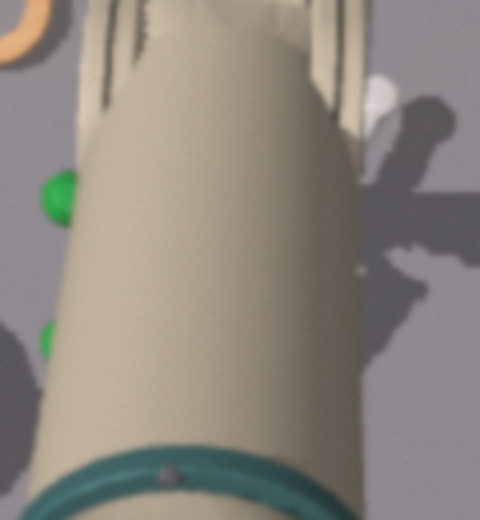

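Both views put the shut fingertips about 25 mm above the reported TCP (row 206 in side, row 244 in wrist). That explains why the grip caught only the top of the bar. In the top view the arm hides the scoop and only the knob shows, at about (343,148). I'll back up, open, and re-measure the scoop with the wrist camera.

```bash
python3 -m creep '[{"dx":0,"dy":0,"dz":0.08,"rx":0,"ry":0,"rz":0,"grip":-1},{"dx":0,"dy":0,"dz":0.18,"rx":0,"ry":0,"rz":0,"grip":-1},{"dx":0,"dy":0,"dz":0.25,"rx":0,"ry":0,"rz":0,"grip":-1},{"dx":0,"dy":0,"dz":0.25,"rx":0,"ry":0,"rz":0,"grip":-1},{"dx":0,"dy":0,"dz":0.25,"rx":0,"ry":0,"rz":0,"grip":-1}]'
python3 - <<'E'
from h import *
c=get_calibration("wrist");im=get_image("wrist");cv2.imwrite("pics/w3.png",im[...,::-1]);np.save("c3.npy",c,allow_pickle=True)
print(ctrl.read_state()["eef_pos"])
P=[[624,210,49],[653,105,0],[575,105,0],[645,-218,8]]
print("expect ear,green,green,lidtab",proj("wrist",P,c).round(0).tolist())
E
```

```text
clock: 5.4
eef_pos: [665.7, 18.9, 148.3]
tool_rot: [3.142, 0.002, -0.013]
force: [-0.4, -0.3, -0.4]
width: 85.5
gripper_force: 0.0
[665.4309749   18.91506024 147.84615928]
expect ear,green,green,lidtab [[129.0, 237.0], [242.0, 193.0], [249.0, 257.0], [536.0, 199.0]]
```

View pics/w3.png

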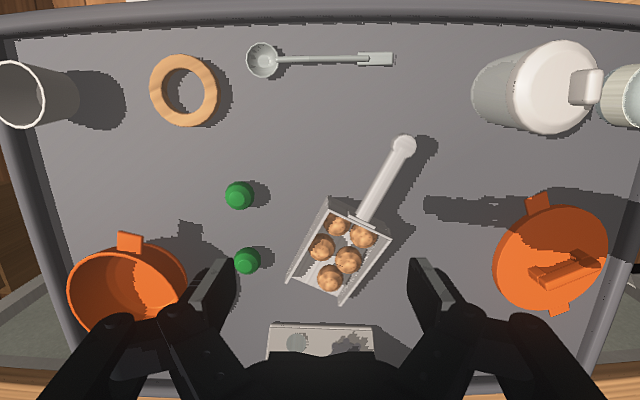

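The wrist view shows the scoop flat with five bites in it, knob at (404,145), handle foot at about (364,219) and mouth corners at (287,282) and (343,304). The known points (ear, greens, lid tab) agree within about 3 px.

```bash
python3 - <<'E'
from h import *
c=np.load("c3.npy",allow_pickle=True).item();im=cv2.imread("pics/w3.png");hsv=cv2.cvtColor(im,cv2.COLOR_BGR2HSV)
m=(hsv[...,1]<40)&(hsv[...,2]>165);m=m.astype(np.uint8)
pts=[]
for r in range(160,206,2):
    x0=404-(r-145)*40/74
    xs=[x for x in range(int(x0)-20,int(x0)+20) if m[r,x]]
    pts.append(((xs[0]+xs[-1])/2,r,len(xs)))
pts=np.array(pts);print(pts[::5])
w=plane("wrist",pts[:,:2],43,c);v,_,_,_=p=cv2.fitLine(w.astype(np.float32),cv2.DIST_HUBER,0,.01,.01).ravel();vx,vy,x0,y0=p
print("dir",np.degrees(np.arctan2(vy,vx)),"pt",x0,y0)
k=plane("wrist",[(404,135)],40,c)[0];print("knob end",k)
q=plane("wrist",[(287,282),(343,304)],2,c);print("mouth",q,np.linalg.norm(q[0]-q[1]),q.mean(0), "dist to knob",np.linalg.norm(q.mean(0)-k))
print("normal check",np.degrees(np.arctan2(*(q.mean(0)-k)[::-1])))
b=plane("wrist",[(330,199),(392,239)],45,c);print("back",b,b.mean(0),np.linalg.norm(b[0]-b[1]))
E
```

```text
[[394.5 160.   18. ]
 [388.5 170.   18. ]
 [383.  180.   17. ]
 [377.  190.   17. ]
 [371.  200.   17. ]]
dir -27.25275 pt 673.5527 -37.338104
knob end [717.64441658 -56.87710821]
mouth [[541.58298046  61.29906482]
 [508.91848891  -6.54438394]] 75.29742723872971 [525.25073469  27.37734044] dist to knob 210.03366622471293
normal check 156.35007550912866
back [[659.51546948  10.31811662]
 [617.23025059 -50.81672454]] [638.37286004 -20.24930396] 74.33376446796457
```

```bash
python3 - <<'E'
from h import *
c=np.load("c3.npy",allow_pickle=True).item()
e=[665.5,18.9,148]
for dz in (0,13,26,39,50): print(dz,proj("wrist",[[e[0]+dx,e[1]+dy,e[2]+dz] for dx in(11,-11) for dy in(42.5,-42.5)],c).round(0).tolist())
print(proj("wrist",[[662.6,-32.3,43]],c))
E
```

```text
0 [[250.0, 225.0], [391.0, 223.0], [253.0, 258.0], [389.0, 256.0]]
13 [[245.0, 234.0], [397.0, 232.0], [248.0, 269.0], [394.0, 267.0]]
26 [[239.0, 244.0], [402.0, 242.0], [243.0, 281.0], [399.0, 279.0]]
39 [[232.0, 256.0], [409.0, 254.0], [237.0, 295.0], [406.0, 293.0]]
50 [[225.0, 268.0], [416.0, 266.0], [231.0, 309.0], [412.0, 307.0]]
[[374.98137988 194.68111408]]
```

The open-finger columns (235/410 at row 258) also give tips about 26 mm above the reported TCP, so I'll allow for that offset. I'll re-grasp with the reported z near -8.

```bash
python3 -m creep '[{"dx":0,"dy":-0.05,"dz":-0.02,"rx":0,"ry":0,"rz":-0.02,"grip":-1},{"dx":-0.003,"dy":-0.1,"dz":-0.06,"rx":0,"ry":0,"rz":-0.045,"grip":-1},{"dx":-0.007,"dy":-0.128,"dz":-0.13,"rx":0,"ry":0,"rz":-0.0665,"grip":-1},{"dx":-0.007,"dy":-0.128,"dz":-0.2,"rx":0,"ry":0,"rz":-0.0665,"grip":-1},{"dx":-0.007,"dy":-0.128,"dz":-0.26,"rx":0,"ry":0,"rz":-0.0665,"grip":-1}]'
python3 -m creep '[{"dx":0,"dy":0,"dz":-0.05,"rx":0,"ry":0,"rz":0,"grip":-1},{"dx":0,"dy":0,"dz":-0.1,"rx":0,"ry":0,"rz":0,"grip":-1},{"dx":0,"dy":0,"dz":-0.13,"rx":0,"ry":0,"rz":0,"grip":-1},{"dx":0,"dy":0,"dz":-0.13,"rx":0,"ry":0,"rz":0,"grip":-1},{"dx":0,"dy":0,"dz":-0.13,"rx":0,"ry":0,"rz":0,"grip":0}]'
python3 -m creep '[{"dx":0,"dy":0,"dz":0,"rx":0,"ry":0,"rz":0,"grip":0.4},{"dx":0,"dy":0,"dz":0,"rx":0,"ry":0,"rz":0,"grip":0.7},{"dx":0,"dy":0,"dz":0,"rx":0,"ry":0,"rz":0,"grip":1},{"dx":0,"dy":0,"dz":0,"rx":0,"ry":0,"rz":0,"grip":1},{"dx":0,"dy":0,"dz":0,"rx":0,"ry":0,"rz":0,"grip":1}]'
```

```text
clock: 6.08
eef_pos: [662.2, -32.4, 42.6]
tool_rot: [3.14, 0.003, -0.432]
force: [-0.4, 0.1, 0.0]
width: 85.5
gripper_force: 0.0
clock: 6.7
eef_pos: [664.5, -32.5, -5.9]
tool_rot: [-3.141, -0.001, -0.431]
force: [0.2, 0.4, 0.8]
width: 69.6
gripper_force: 0.0
clock: 7.32
eef_pos: [664.0, -32.4, -6.1]
tool_rot: [-3.141, -0.001, -0.431]
force: [-0.6, -0.4, 5.5]
width: 15.0
gripper_force: 61.4
```

```bash
python3 -m creep '[{"dx":0,"dy":0,"dz":0.01,"rx":0,"ry":0,"rz":0,"grip":1},{"dx":0,"dy":0,"dz":0.03,"rx":0,"ry":0,"rz":0,"grip":1},{"dx":0,"dy":0,"dz":0.06,"rx":0,"ry":0,"rz":0,"grip":1},{"dx":0,"dy":0,"dz":0.09,"rx":0,"ry":0,"rz":0,"grip":1},{"dx":0,"dy":0,"dz":0.1,"rx":0,"ry":0,"rz":0,"grip":1}]'
```

```text
clock: 7.95
eef_pos: [664.7, -32.4, 34.9]
tool_rot: [-3.141, -0.002, -0.431]
force: [-0.8, 0.1, -2.7]
width: 15.0
gripper_force: 60.7
```

The grip is solid at 15 mm. Now I'll carry the scoop to the bowl with its mouth turned to face -x.

```bash
python3 -m creep '[{"dx":0.01,"dy":0.02,"dz":0.03,"rx":0,"ry":0,"rz":0,"grip":1},{"dx":0.03,"dy":0.07,"dz":0.07,"rx":0,"ry":0,"rz":0.007,"grip":1},{"dx":0.05,"dy":0.14,"dz":0.11,"rx":0,"ry":0,"rz":0.017,"grip":1},{"dx":0.07,"dy":0.22,"dz":0.125,"rx":0,"ry":0,"rz":0.028,"grip":1},{"dx":0.09,"dy":0.3,"dz":0.125,"rx":0,"ry":0,"rz":0.038,"grip":1}]'
python3 -m creep '[{"dx":0.02,"dy":0.08,"dz":0,"rx":0,"ry":0,"rz":0.009,"grip":1},{"dx":0.04,"dy":0.16,"dz":0,"rx":0,"ry":0,"rz":0.018,"grip":1},{"dx":0.055,"dy":0.23,"dz":0,"rx":0,"ry":0,"rz":0.024,"grip":1},{"dx":0.065,"dy":0.29,"dz":0,"rx":0,"ry":0,"rz":0.028,"grip":1},{"dx":0.07,"dy":0.33,"dz":0,"rx":0,"ry":0,"rz":0.028,"grip":1}]'
python3 -m creep '[{"dx":0.003,"dy":0.02,"dz":0,"rx":0,"ry":0,"rz":0,"grip":1},{"dx":0.003,"dy":0.026,"dz":-0.01,"rx":0,"ry":0,"rz":0,"grip":1},{"dx":0.003,"dy":0.026,"dz":-0.02,"rx":0,"ry":0,"rz":0,"grip":1},{"dx":0.003,"dy":0.026,"dz":-0.03,"rx":0,"ry":0,"rz":0,"grip":1},{"dx":0.003,"dy":0.026,"dz":-0.03,"rx":0,"ry":0,"rz":0,"grip":1}]'
python3 - <<'E'
from h import *
a=get_image("top");b=get_image("side");cv2.imwrite("pics/t4.png",a[...,::-1]);cv2.imwrite("pics/s4.png",b[...,::-1])
e=ctrl.read_state()["eef_pos"];print(e)
B=b[170:330,200:340];A=a[160:270,150:270]
cv2.imwrite("pics/p4.png",np.hstack([cv2.resize(A,(436,400)),cv2.resize(B,(350,400))])[...,::-1])
print(proj("top",[e+[-151,0,9],[578,230,72]]),proj("side",[e+[-151,0,9]]))
E
```

```text
clock: 8.57
eef_pos: [700.4, 90.4, 83.8]
tool_rot: [-3.141, -0.001, -0.188]
force: [-0.3, -0.3, -1.9]
width: 15.2
gripper_force: 60.7
clock: 9.2
eef_pos: [727.2, 222.1, 82.6]
tool_rot: [-3.141, 0.001, -0.015]
force: [-0.1, -1.1, -2.2]
width: 14.6
gripper_force: 60.7
clock: 9.82
eef_pos: [728.7, 229.1, 70.8]
tool_rot: [3.141, 0.001, -0.018]
force: [0.7, -0.3, -3.0]
width: 15.0
gripper_force: 60.6
[729.0675841  229.59748849  71.43048432]
[[201.19613056 208.13161255]
 [201.90314464 208.25807696]] [[247.42232389 278.32456394]]
```

View pics/p4.png

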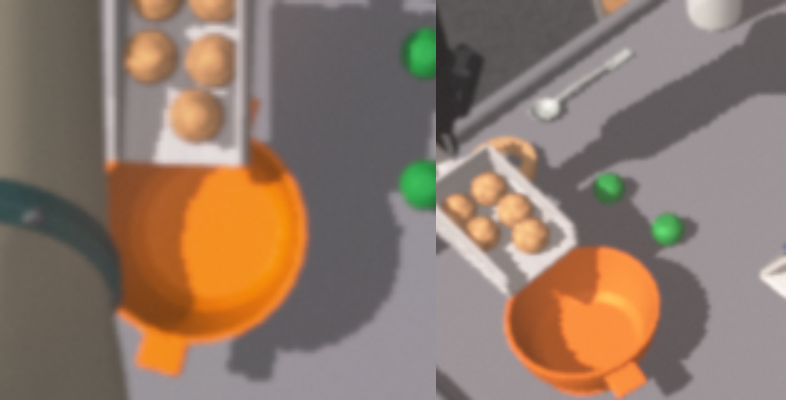

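Top view: the lip is centred at about (198.5,205) px, so it sits roughly 7 mm farther out and 5 mm more to +y than planned. All five bites are still in. I'll correct that while starting the tip about the lip.

```bash
python3 -m creep '[{"dx":-0.012,"dy":-0.007,"dz":0.006,"rx":0,"ry":-0.0139,"rz":0,"grip":1},{"dx":-0.014,"dy":-0.0125,"dz":0.037,"rx":0,"ry":-0.0278,"rz":0,"grip":1},{"dx":-0.019,"dy":-0.0125,"dz":0.068,"rx":0,"ry":-0.0417,"rz":0,"grip":1},{"dx":-0.0265,"dy":-0.0125,"dz":0.099,"rx":0,"ry":-0.0556,"rz":0,"grip":1},{"dx":-0.0265,"dy":-0.0125,"dz":0.099,"rx":0,"ry":-0.0556,"rz":0,"grip":1}]'
python3 - <<'E'
from h import *
a=get_image("top");b=get_image("side");cv2.imwrite("pics/t5.png",a[...,::-1]);cv2.imwrite("pics/s5.png",b[...,::-1])
s=ctrl.read_state();print(s["eef_pos"],s["tool_rot"])
B=b[170:330,200:340];A=a[160:270,150:270]
cv2.imwrite("pics/p5.png",np.hstack([cv2.resize(A,(436,400)),cv2.resize(B,(350,400))])[...,::-1])
def diffrow(col):
    return [(r,a[r,col].tolist()) for r in range(198,214,2)]
print(diffrow(195),diffrow(205))
print(proj("top",[[580,230,70],[580,266,70],[580,194,70]]).round(1).tolist())
E
```

```text
clock: 10.55
eef_pos: [716.6, 226.0, 111.6]
tool_rot: [-3.135, -0.348, -0.016]
force: [0.0, -0.2, -3.2]
width: 14.9
gripper_force: 60.7
[718.96473505 225.41508925 111.41640813] [-3.13524141 -0.34908901 -0.01747801]
[(198, [139, 129, 128]), (200, [139, 129, 128]), (202, [139, 129, 127]), (204, [139, 129, 127]), (206, [142, 131, 129]), (208, [154, 105, 82]), (210, [164, 89, 42]), (212, [173, 95, 45])] [(198, [193, 139, 96]), (200, [186, 134, 94]), (202, [193, 140, 98]), (204, [217, 156, 108]), (206, [214, 153, 106]), (208, [184, 133, 93]), (210, [174, 112, 71]), (212, [234, 129, 41])]
[[202.1, 207.3], [184.3, 207.1], [220.0, 207.5]]
```

The lip edge is now at row 207.5, as predicted for x=580. I'll continue tipping slowly.

```bash
python3 -m creep '[{"dx":-0.006,"dy":0,"dz":0.018,"rx":0,"ry":-0.0083,"rz":0,"grip":1},{"dx":-0.0125,"dy":0,"dz":0.0355,"rx":0,"ry":-0.0167,"rz":0,"grip":1},{"dx":-0.02,"dy":0,"dz":0.053,"rx":0,"ry":-0.025,"rz":0,"grip":1},{"dx":-0.029,"dy":0,"dz":0.07,"rx":0,"ry":-0.0333,"rz":0,"grip":1},{"dx":-0.038,"dy":0,"dz":0.086,"rx":0,"ry":-0.0417,"rz":0,"grip":1}]'
python3 -m creep '[{"dx":-0.01,"dy":0,"dz":0.016,"rx":0,"ry":-0.0083,"rz":0,"grip":1},{"dx":-0.021,"dy":0,"dz":0.031,"rx":0,"ry":-0.0167,"rz":0,"grip":1},{"dx":-0.033,"dy":0,"dz":0.046,"rx":0,"ry":-0.025,"rz":0,"grip":1},{"dx":-0.046,"dy":0,"dz":0.06,"rx":0,"ry":-0.0333,"rz":0,"grip":1},{"dx":-0.059,"dy":0,"dz":0.073,"rx":0,"ry":-0.0417,"rz":0,"grip":1}]'
python3 - <<'E'
from h import *
a=get_image("top");b=get_image("side");w=get_image("wrist");cv2.imwrite("pics/t6.png",a[...,::-1]);cv2.imwrite("pics/s6.png",b[...,::-1]);cv2.imwrite("pics/w6.png",w[...,::-1])
s=ctrl.read_state();print(s["eef_pos"],s["tool_rot"])
B=b[170:330,200:340];A=a[160:270,150:270]
cv2.imwrite("pics/p6.png",np.hstack([cv2.resize(A,(436,400)),cv2.resize(B,(350,400))])[...,::-1])
E
```

```text
clock: 11.28
eef_pos: [708.1, 229.4, 143.1]
tool_rot: [3.139, -0.524, -0.021]
force: [-0.7, 0.3, -2.3]
width: 14.9
gripper_force: 60.7
clock: 11.9
eef_pos: [702.0, 260.3, 219.3]
tool_rot: [3.086, -0.693, -0.027]
force: [0.6, -0.4, -2.5]
width: 14.9
gripper_force: 60.8
[701.14397343 261.31970854 218.40598805] [ 3.08477056 -0.69124035 -0.02405212]
```

View pics/p6.png

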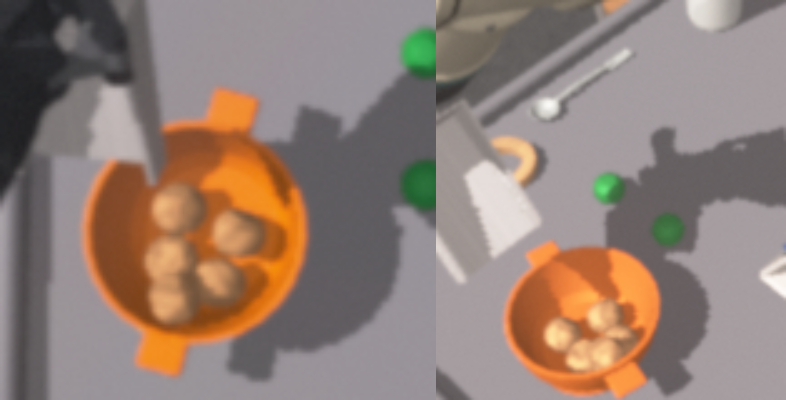

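All five bites are in the bowl (five blobs in both views) and the scoop is empty. The arm did drift from the commanded pose near a wrist limit. I'll work out the turn back to level.

```bash
cat > lev.py <<'E'
from h import *
from scipy.spatial.transform import Rotation as R
import sys
yaw=float(sys.argv[1])
s=ctrl.read_state();print(s["eef_pos"].round(1),s["qpos"].round(2),s["clock"])
r=R.from_euler("xyz",[np.pi,0,yaw])*R.from_euler("xyz",s["tool_rot"]).inv()
print("turn units",(r.as_rotvec()/2/np.pi).round(4))
E
python3 lev.py -0.012
```

```text
[701.1 261.3 218.4] [-1.18  0.79  0.97  1.9  -1.1   0.23 -1.17] 12.05
turn units [0.0107 0.1098 0.005 ]
```

```bash
python3 -m creep '[{"dx":0.01,"dy":-0.02,"dz":0,"rx":0.002,"ry":0.022,"rz":0.001,"grip":1},{"dx":0.02,"dy":-0.05,"dz":-0.02,"rx":0.004,"ry":0.044,"rz":0.002,"grip":1},{"dx":0.03,"dy":-0.09,"dz":-0.06,"rx":0.006,"ry":0.066,"rz":0.003,"grip":1},{"dx":0.04,"dy":-0.13,"dz":-0.1,"rx":0.008,"ry":0.088,"rz":0.004,"grip":1},{"dx":0.047,"dy":-0.15,"dz":-0.13,"rx":0.0107,"ry":0.1098,"rz":0.005,"grip":1}]'
python3 lev.py -0.012
```

```text
clock: 12.68
eef_pos: [720.6, 196.6, 166.6]
tool_rot: [3.141, 0.004, -0.016]
force: [0.3, 0.8, -1.1]
width: 14.4
gripper_force: 60.8
[720.6 196.6 166.6] [-0.71  1.    0.97  1.25 -0.81  1.29 -1.34] 12.675
turn units [ 0.0002 -0.0006  0.0007]
```

```bash
python3 -m creep '[{"dx":-0.01,"dy":-0.06,"dz":0,"rx":0,"ry":0,"rz":0,"grip":1},{"dx":-0.03,"dy":-0.16,"dz":-0.02,"rx":0,"ry":0,"rz":0,"grip":1},{"dx":-0.06,"dy":-0.28,"dz":-0.08,"rx":0,"ry":0,"rz":0,"grip":1},{"dx":-0.09,"dy":-0.38,"dz":-0.14,"rx":0,"ry":0,"rz":0,"grip":1},{"dx":-0.1,"dy":-0.446,"dz":-0.22,"rx":0,"ry":0,"rz":0,"grip":1}]'
python3 -m creep '[{"dx":0,"dy":0,"dz":-0.05,"rx":0,"ry":0,"rz":0,"grip":1},{"dx":0,"dy":0,"dz":-0.1,"rx":0,"ry":0,"rz":0,"grip":1},{"dx":0,"dy":0,"dz":-0.13,"rx":0,"ry":0,"rz":0,"grip":1},{"dx":0,"dy":0,"dz":-0.15,"rx":0,"ry":0,"rz":0,"grip":1},{"dx":0,"dy":0,"dz":-0.16,"rx":0,"ry":0,"rz":0,"grip":1}]'
python3 lev.py -0.012
python3 - <<'E'
from h import *
a=get_image("side");b=get_image("top");w=get_image("wrist")
for n,i in zip("stw",(a,b,w)):cv2.imwrite(f"pics/{n}7.png",i[...,::-1])
E
```

```text
clock: 13.3
eef_pos: [679.8, 16.5, 78.7]
tool_rot: [3.139, -0.002, -0.018]
force: [0.7, 0.3, -1.8]
width: 14.8
gripper_force: 60.8
clock: 13.92
eef_pos: [679.7, 21.3, 14.7]
tool_rot: [3.14, -0.001, -0.014]
force: [-0.5, -0.4, -2.2]
width: 15.2
gripper_force: 60.7
[679.7  21.3  14.7] [-0.5   1.07  0.84  1.57 -0.94  0.94 -0.92] 13.925
turn units [0.0003 0.0001 0.0003]
```

```bash
python3 -m creep '[{"dx":0,"dy":0,"dz":-0.01,"rx":0,"ry":0,"rz":0,"grip":1},{"dx":0,"dy":0,"dz":-0.02,"rx":0,"ry":0,"rz":0,"grip":1},{"dx":0,"dy":0,"dz":-0.03,"rx":0,"ry":0,"rz":0,"grip":1},{"dx":0,"dy":0,"dz":-0.04,"rx":0,"ry":0,"rz":0,"grip":1},{"dx":0,"dy":0,"dz":-0.044,"rx":0,"ry":0,"rz":0,"grip":1}]'
python3 -m creep '[{"dx":0,"dy":0,"dz":-0.002,"rx":0,"ry":0,"rz":0,"grip":1},{"dx":0,"dy":0,"dz":-0.004,"rx":0,"ry":0,"rz":0,"grip":1},{"dx":0,"dy":0,"dz":-0.006,"rx":0,"ry":0,"rz":0,"grip":1},{"dx":0,"dy":0,"dz":-0.008,"rx":0,"ry":0,"rz":0,"grip":1},{"dx":0,"dy":0,"dz":-0.008,"rx":0,"ry":0,"rz":0,"grip":1}]'
```

```text
clock: 14.7
eef_pos: [679.2, 20.7, -3.2]
tool_rot: [3.14, -0.0, -0.015]
force: [0.0, 0.4, -1.6]
width: 15.0
gripper_force: 60.8
clock: 15.32
eef_pos: [679.5, 20.7, -5.9]
tool_rot: [3.14, -0.001, -0.015]
force: [-0.3, -0.6, -0.1]
width: 14.9
gripper_force: 60.8
```

```bash
python3 -m creep '[{"dx":0,"dy":0,"dz":0,"rx":0,"ry":0,"rz":0,"grip":0.6},{"dx":0,"dy":0,"dz":0,"rx":0,"ry":0,"rz":0,"grip":0.2},{"dx":0,"dy":0,"dz":0,"rx":0,"ry":0,"rz":0,"grip":-0.3},{"dx":0,"dy":0,"dz":0,"rx":0,"ry":0,"rz":0,"grip":-0.3},{"dx":0,"dy":0,"dz":0.02,"rx":0,"ry":0,"rz":0,"grip":-0.3}]'
python3 -m creep '[{"dx":0,"dy":0,"dz":0.05,"rx":0,"ry":0,"rz":0,"grip":-0.3},{"dx":0,"dy":0,"dz":0.15,"rx":0,"ry":0,"rz":0,"grip":-1},{"dx":0,"dy":0,"dz":0.28,"rx":0,"ry":0,"rz":0,"grip":-1},{"dx":0,"dy":0,"dz":0.4,"rx":0,"ry":0,"rz":0,"grip":-1},{"dx":0,"dy":0,"dz":0.43,"rx":0,"ry":0,"rz":0,"grip":-1}]'
python3 - <<'E'
from h import *
e=ctrl.read_state()
c=get_calibration("wrist");w=get_image("wrist");cv2.imwrite("pics/w8.png",w[...,::-1]);np.save("c8.npy",c,allow_pickle=True);print(e["eef_pos"])
# scoop numeric: handle mask
im=w[...,::-1].copy();hsv=cv2.cvtColor(im,cv2.COLOR_BGR2HSV);m=(hsv[...,1]<40)&(hsv[...,2]>165)
print(proj("wrist",[[680,20,43],[734,20,43],[629,20,45],[530,56,23],[530,-16,23]],c).round(0).tolist())
n,l,st,ce=cv2.connectedComponentsWithStats(m.astype(np.uint8))
for i in range(1,n):
    if st[i,4]>150:print(st[i].tolist(),ce[i].round(0).tolist())
# lid in wrist
H,S,V=[hsv[...,i].astype(int) for i in range(3)];o=(H<22)&(S>150)&(V>60)
n,l,st,ce=cv2.connectedComponentsWithStats(o.astype(np.uint8))
for i in range(1,n):
    if st[i,4]>60:print("orange",st[i].tolist(),ce[i].round(0).tolist())
print("lid proj",proj("wrist",[[644.7,-218,10],[488.5,-286.4,10],[566.6,-253,45]],c).round(0).tolist())
E
```

```text
clock: 15.95
eef_pos: [678.9, 20.8, 1.7]
tool_rot: [3.14, 0.001, -0.015]
force: [0.8, -0.5, 0.4]
width: 55.5
gripper_force: 0.0
clock: 16.58
eef_pos: [681.5, 19.5, 179.6]
tool_rot: [3.139, -0.008, -0.015]
force: [0.1, -0.4, -0.1]
width: 85.7
gripper_force: 0.0
[681.51582765  19.47489111 179.62994122]
[[320.0, 186.0], [319.0, 134.0], [321.0, 232.0], [293.0, 298.0], [350.0, 297.0]]
[142, 0, 26, 31, 663] [154.0, 15.0]
[223, 0, 211, 25, 3294] [352.0, 10.0]
[492, 0, 34, 26, 787] [509.0, 12.0]
[253, 67, 110, 30, 575] [288.0, 82.0]
[483, 68, 81, 81, 4694] [523.0, 108.0]
[354, 75, 31, 11, 250] [371.0, 79.0]
[572, 81, 62, 60, 1891] [599.0, 106.0]
[21, 83, 55, 60, 443] [48.0, 113.0]
[629, 95, 11, 44, 340] [635.0, 118.0]
[287, 128, 66, 164, 3800] [325.0, 226.0]
[271, 321, 97, 35, 1555] [306.0, 335.0]
orange [478, 198, 106, 115, 8322] [530.0, 256.0]
orange [90, 235, 107, 86, 4258] [136.0, 275.0]
lid proj [[517.0, 205.0], [542.0, 311.0], [550.0, 276.0]]
```

The scoop's outline (x 287–353, y 128–292) matches the prediction for it lying flat at x≈570–580. Now on to the lid.

```bash
python3 -m creep '[{"dx":-0.02,"dy":-0.06,"dz":0,"rx":0,"ry":0,"rz":0.026,"grip":-1},{"dx":-0.04,"dy":-0.12,"dz":0,"rx":0,"ry":0,"rz":0.053,"grip":-1},{"dx":-0.07,"dy":-0.19,"dz":0,"rx":0,"ry":0,"rz":0.08,"grip":-1},{"dx":-0.1,"dy":-0.26,"dz":0,"rx":0,"ry":0,"rz":0.107,"grip":-1},{"dx":-0.13,"dy":-0.32,"dz":0,"rx":0,"ry":0,"rz":0.134,"grip":-1}]'
python3 -m creep '[{"dx":-0.03,"dy":-0.07,"dz":0,"rx":0,"ry":0,"rz":0.026,"grip":-1},{"dx":-0.06,"dy":-0.14,"dz":-0.02,"rx":0,"ry":0,"rz":0.053,"grip":-1},{"dx":-0.09,"dy":-0.21,"dz":-0.05,"rx":0,"ry":0,"rz":0.08,"grip":-1},{"dx":-0.12,"dy":-0.28,"dz":-0.1,"rx":0,"ry":0,"rz":0.107,"grip":-1},{"dx":-0.145,"dy":-0.34,"dz":-0.13,"rx":0,"ry":0,"rz":0.134,"grip":-1}]'
python3 -m creep '[{"dx":-0.01,"dy":-0.02,"dz":-0.02,"rx":0,"ry":0,"rz":0.026,"grip":-1},{"dx":-0.012,"dy":-0.02,"dz":-0.02,"rx":0,"ry":0,"rz":0.05,"grip":-1},{"dx":-0.012,"dy":-0.02,"dz":-0.02,"rx":0,"ry":0,"rz":0.05,"grip":-1},{"dx":-0.012,"dy":-0.02,"dz":-0.02,"rx":0,"ry":0,"rz":0.05,"grip":-1},{"dx":-0.012,"dy":-0.02,"dz":-0.02,"rx":0,"ry":0,"rz":0.05,"grip":-1}]'
python3 lev.py 1.984
python3 - <<'E'
from h import *
c=get_calibration("wrist");w=get_image("wrist");cv2.imwrite("pics/w9.png",w[...,::-1]);np.save("c9.npy",c,allow_pickle=True)
hsv=cv2.cvtColor(w[...,::-1].copy(),cv2.COLOR_BGR2HSV);H,S,V=[hsv[...,i].astype(int) for i in range(3)]
o=((H<22)&(S>150)&(V>60)).astype(np.uint8);cn=big(o);print(cn.min(0),cn.max(0),cv2.contourArea(cn))
print("proj tabs,ctr12,bar ends45",proj("wrist",[[644.7,-218,10],[488.5,-286.4,10],[566.7,-252.7,12],[553.8,-223.4,45],[579.6,-282,45]],c).round(0).tolist())
for r in range(0,400,8):
    print(r,"".join(".123456789#"[min(10,V[r,x]//25)] if o[r,x] else " " for x in range(130,530,4)))
E
```

```text
clock: 17.25
eef_pos: [626.1, -108.2, 173.1]
tool_rot: [3.141, 0.001, 0.832]
force: [-0.5, -0.1, -0.9]
width: 85.3
gripper_force: 0.0
clock: 17.88
eef_pos: [567.6, -243.7, 120.3]
tool_rot: [-3.141, -0.002, 1.674]
force: [-0.4, -1.0, 0.1]
width: 85.4
gripper_force: 0.0
clock: 18.5
eef_pos: [564.7, -250.9, 113.9]
tool_rot: [3.14, -0.001, 1.983]
force: [-0.5, -1.2, -0.7]
width: 85.4
gripper_force: 0.0
[ 564.7 -250.9  113.9] [ 0.15  0.72  0.38  1.71 -0.36  0.78  1.11] 18.5
turn units [-0.0002  0.0002  0.0002]
[231 121] [414 262] 16885.5
proj tabs,ctr12,bar ends45 [[413.0, 194.0], [232.0, 195.0], [322.0, 196.0], [322.0, 169.0], [323.0, 242.0]]
0                                                                                                     
8                                                                                                     
16                                                                                                     
24                                                                                                     
32                                     
[... 3993 characters left out ...]
                                                     
344                                                                                                     
352                                                                                                     
360                                                                                                     
368                                                                                                     
376      44444                                                                                          
384     4444444                                                                                         
392    444444444
```

The lid matches the prediction within 1–2 px (tabs at columns 231 and 414, predicted 232 and 413), and the bar is centred near column 323. I'll descend and grip.

```bash
python3 -m creep '[{"dx":0.005,"dy":-0.0045,"dz":-0.06,"rx":0,"ry":0,"rz":0,"grip":-1},{"dx":0.005,"dy":-0.0045,"dz":-0.14,"rx":0,"ry":0,"rz":0,"grip":-1},{"dx":0.005,"dy":-0.0045,"dz":-0.22,"rx":0,"ry":0,"rz":0,"grip":-1},{"dx":0.005,"dy":-0.0045,"dz":-0.28,"rx":0,"ry":0,"rz":0,"grip":-1},{"dx":0.005,"dy":-0.0045,"dz":-0.297,"rx":0,"ry":0,"rz":0,"grip":-1}]'
python3 -m creep '[{"dx":0,"dy":0,"dz":0,"rx":0,"ry":0,"rz":0,"grip":-1},{"dx":0,"dy":0,"dz":0,"rx":0,"ry":0,"rz":0,"grip":0},{"dx":0,"dy":0,"dz":0,"rx":0,"ry":0,"rz":0,"grip":0.5},{"dx":0,"dy":0,"dz":0,"rx":0,"ry":0,"rz":0,"grip":0.8},{"dx":0,"dy":0,"dz":0,"rx":0,"ry":0,"rz":0,"grip":1}]'
python3 -m creep '[{"dx":0,"dy":0,"dz":0,"rx":0,"ry":0,"rz":0,"grip":1},{"dx":0,"dy":0,"dz":0,"rx":0,"ry":0,"rz":0,"grip":1},{"dx":0,"dy":0,"dz":0,"rx":0,"ry":0,"rz":0,"grip":1},{"dx":0,"dy":0,"dz":0,"rx":0,"ry":0,"rz":0,"grip":1},{"dx":0,"dy":0,"dz":0,"rx":0,"ry":0,"rz":0,"grip":1}]'
```

```text
clock: 19.18
eef_pos: [565.7, -252.4, -6.3]
tool_rot: [3.141, -0.003, 1.983]
force: [-0.3, 0.4, 0.3]
width: 85.5
gripper_force: 0.0
clock: 19.8
eef_pos: [566.8, -253.1, -4.5]
tool_rot: [3.139, -0.0, 1.983]
force: [0.3, -0.3, -0.8]
width: 12.4
gripper_force: 0.0
clock: 20.42
eef_pos: [567.0, -253.3, -4.3]
tool_rot: [3.139, -0.0, 1.983]
force: [-0.8, -0.2, 6.6]
width: 11.0
gripper_force: 59.3
```

```bash
python3 -m creep '[{"dx":0,"dy":0,"dz":0.02,"rx":0,"ry":0,"rz":0,"grip":1},{"dx":0,"dy":0,"dz":0.08,"rx":0,"ry":0,"rz":0,"grip":1},{"dx":0,"dy":0,"dz":0.18,"rx":0,"ry":0,"rz":0,"grip":1},{"dx":0,"dy":0,"dz":0.3,"rx":0,"ry":0,"rz":0,"grip":1},{"dx":0,"dy":0,"dz":0.4,"rx":0,"ry":0,"rz":0,"grip":1}]'
python3 -m creep '[{"dx":0,"dy":0.02,"dz":0.03,"rx":0,"ry":0,"rz":-0.01,"grip":1},{"dx":0,"dy":0.08,"dz":0.04,"rx":0,"ry":0,"rz":-0.02,"grip":1},{"dx":0,"dy":0.17,"dz":0.04,"rx":0,"ry":0,"rz":-0.03,"grip":1},{"dx":0,"dy":0.27,"dz":0.04,"rx":0,"ry":0,"rz":-0.04,"grip":1},{"dx":0,"dy":0.37,"dz":0.04,"rx":0,"ry":0,"rz":-0.05,"grip":1}]'
python3 lev.py 1.309
```

```text
clock: 21.05
eef_pos: [566.4, -253.1, 157.0]
tool_rot: [3.14, -0.0, 1.983]
force: [1.0, 0.4, -0.6]
width: 10.9
gripper_force: 58.6
clock: 21.68
eef_pos: [566.1, -103.8, 171.2]
tool_rot: [3.14, -0.001, 1.667]
force: [1.2, 0.2, -0.3]
width: 10.7
gripper_force: 58.6
[ 566.1 -103.8  171.2] [-0.2   0.62  0.52  1.78 -0.4   0.85  0.61] 21.675
turn units [-0.0001  0.0002 -0.0569]
```

```bash
python3 -m creep '[{"dx":-0.005,"dy":0.09,"dz":0,"rx":0,"ry":0,"rz":-0.008,"grip":1},{"dx":-0.01,"dy":0.18,"dz":0,"rx":0,"ry":0,"rz":-0.016,"grip":1},{"dx":-0.015,"dy":0.27,"dz":0,"rx":0,"ry":0,"rz":-0.024,"grip":1},{"dx":-0.02,"dy":0.36,"dz":0,"rx":0,"ry":0,"rz":-0.032,"grip":1},{"dx":-0.025,"dy":0.45,"dz":0,"rx":0,"ry":0,"rz":-0.04,"grip":1}]'
python3 -m creep '[{"dx":-0.005,"dy":0.09,"dz":0,"rx":0,"ry":0,"rz":-0.008,"grip":1},{"dx":-0.01,"dy":0.18,"dz":0,"rx":0,"ry":0,"rz":-0.014,"grip":1},{"dx":-0.015,"dy":0.26,"dz":0,"rx":0,"ry":0,"rz":-0.017,"grip":1},{"dx":-0.02,"dy":0.33,"dz":0,"rx":0,"ry":0,"rz":-0.017,"grip":1},{"dx":-0.021,"dy":0.37,"dz":0,"rx":0,"ry":0,"rz":-0.017,"grip":1}]'
python3 -m creep '[{"dx":0,"dy":0,"dz":0,"rx":0,"ry":0,"rz":0,"grip":1},{"dx":0,"dy":0,"dz":0,"rx":0,"ry":0,"rz":0,"grip":1},{"dx":0,"dy":0,"dz":-0.02,"rx":0,"ry":0,"rz":0,"grip":1},{"dx":0,"dy":0,"dz":-0.06,"rx":0,"ry":0,"rz":0,"grip":1},{"dx":0,"dy":0,"dz":-0.1,"rx":0,"ry":0,"rz":0,"grip":1}]'
python3 lev.py 1.309
python3 - <<'E'
from h import *
c=get_calibration("wrist");e=ctrl.read_state()["eef_pos"]
w=get_image("wrist");t=get_image("top");s=get_image("side")
for n,i in(("w10",w),("t10",t),("s10",s)):cv2.imwrite(f"pics/{n}.png",i[...,::-1])
zl=e[2]+4.4
print("lid bottom est",zl)
a=np.radians(-15);u=np.array([np.cos(a),np.sin(a),0])
P=[e*[1,1,0]+88*u+[0,0,zl+9],e*[1,1,0]-88*u+[0,0,zl+9]]
print("tab tips exp wrist",proj("wrist",P,c).round(0).tolist(),"side",proj("side",P).round(0).tolist(),"top",proj("top",P).round(0).tolist())
for nm,i in(("wrist",w),("side",s),("top",t)):
    hsv=cv2.cvtColor(i[...,::-1].copy(),cv2.COLOR_BGR2HSV);H,S,V=[hsv[...,k].astype(int) for k in range(3)]
    o=((H<22)&(S>170)&(V>60)).astype(np.uint8);n,l,st,ce=cv2.connectedComponentsWithStats(o)
    print(nm,[st[k].tolist() for k in range(1,n) if st[k,4]>300 ])
    if nm=="side":
        for r in range(190,345,4):print(r,"".join(".123456789#"[min(10,V[r,x]//25)] if o[r,x] else " " for x in range(190,320,2)))
E
```

```text
clock: 22.3
eef_pos: [556.1, 76.2, 171.2]
tool_rot: [3.14, -0.001, 1.416]
force: [0.1, 0.1, -1.4]
width: 10.8
gripper_force: 58.6
clock: 22.92
eef_pos: [547.5, 224.7, 170.9]
tool_rot: [3.141, -0.001, 1.313]
force: [0.7, -0.4, -0.8]
width: 10.9
gripper_force: 58.6
clock: 23.55
eef_pos: [547.8, 222.5, 129.8]
tool_rot: [3.14, -0.0, 1.31]
force: [0.8, 0.0, -0.4]
width: 11.0
gripper_force: 58.6
[547.8 222.5 129.8] [-0.81  0.72  0.62  1.78 -0.55  0.83 -0.18] 23.55
turn units [ 0.      0.0002 -0.0002]
lid bottom est 134.15369222752665
tab tips exp wrist [[474.0, 250.0], [168.0, 250.0]] side [[236.0, 236.0], [279.0, 298.0]] top [[210.0, 178.0], [184.0, 269.0]]
wrist [[169, 117, 304, 233, 36272]]
side [[221, 238, 73, 90, 3866]]
190                                                                  
194                                                                  
198                                                                  
202                                                                  
206                                                                  
210                  
[... 1689 characters left out ...]
6                   88                 
310                      965556666              896                  
314                        97556667           9875                   
318                          9998776     999899999                   
322                             888888777669####999                  
326                                 888888   #99                     
330                                                                  
334                                                                  
338                                                                  
342                                                                  
top [[181, 180, 54, 91, 2448]]
```

The lid's tab tips match the prediction in the wrist and side views (wrist columns 169 and 473), so it is level and correctly turned. I'll cross-check the bowl's centre with the earlier wrist pictures before lowering.

```bash
python3 - <<'E'
from h import *
for n in("3","8"):
    c=np.load(f"c{n}.npy",allow_pickle=True).item();im=cv2.imread(f"pics/w{n}.png")
    hsv=cv2.cvtColor(im,cv2.COLOR_BGR2HSV);H,S,V=[hsv[...,k].astype(int) for k in range(3)]
    o=((H<22)&(S>150)&(V>60)).astype(np.uint8);o[:,260:]=0;cn=big(o)
    w49=plane("wrist",cn,49,c);v=w49-[547.7,230];r=np.hypot(*v.T);a=np.degrees(np.arctan2(v[:,1],v[:,0]))
    k=(r>72)&(abs(a+15)<20);p=w49[k];print(n,"ear far pts mean",p.mean(0),"max r",r[k].max(),"ang",a[k].min(),a[k].max(),k.sum())
    # far rim part, plane 56: angles 20..100 from ctr
    w=plane("wrist",cn,56,c);v=w-[547.7,230];r=np.hypot(*v.T);a=np.degrees(np.arctan2(v[:,1],v[:,0]))
    k=(abs(r-63)<6)&(abs(a)<110)&(abs(a+15)>20);w=w[k]
    f=lambda q:np.hypot(*(w-q).T)-63
    from scipy.optimize import least_squares
    print(" rim ctr",least_squares(f,[547.7,230],loss="soft_l1").x,a[k].min(),a[k].max(),k.sum())
E
```

```text
3 ear far pts mean [623.55356261 204.46772511] max r 84.55698413961042 ang -34.95985358811952 -5.493581874288468 55
 rim ctr [548.30991582 228.68957392] -85.92384584982918 109.44084897079249 95
8 ear far pts mean [623.19658467 204.64767626] max r 84.22785853472585 ang -34.58051579454416 -5.723770769660822 48
 rim ctr [547.55036515 229.19889026] -70.87588680735337 109.58162980690275 99
```

The bowl centre comes out at (548, 229.3) from the wrist views. I'll lower to 10 mm above the rim.

```bash
python3 -m creep '[{"dx":0,"dy":0.008,"dz":-0.02,"rx":0,"ry":0,"rz":0,"grip":1},{"dx":0,"dy":0.017,"dz":-0.05,"rx":0,"ry":0,"rz":0,"grip":1},{"dx":0,"dy":0.017,"dz":-0.08,"rx":0,"ry":0,"rz":0,"grip":1},{"dx":0,"dy":0.017,"dz":-0.1,"rx":0,"ry":0,"rz":0,"grip":1},{"dx":0,"dy":0.017,"dz":-0.12,"rx":0,"ry":0,"rz":0,"grip":1}]'
python3 -m creep '[{"dx":0,"dy":0,"dz":-0.01,"rx":0,"ry":0,"rz":0,"grip":1},{"dx":0,"dy":0,"dz":-0.02,"rx":0,"ry":0,"rz":0,"grip":1},{"dx":0,"dy":0,"dz":-0.03,"rx":0,"ry":0,"rz":0,"grip":1},{"dx":0,"dy":0,"dz":-0.04,"rx":0,"ry":0,"rz":0,"grip":1},{"dx":0,"dy":0,"dz":-0.04,"rx":0,"ry":0,"rz":0,"grip":1}]'
python3 lev.py 1.309
```

```text
clock: 24.32
eef_pos: [548.3, 229.5, 82.6]
tool_rot: [3.14, -0.0, 1.311]
force: [-0.4, -0.1, -1.0]
width: 10.8
gripper_force: 58.6
clock: 24.95
eef_pos: [548.1, 229.7, 67.0]
tool_rot: [3.14, -0.0, 1.311]
force: [-0.7, 0.7, -1.5]
width: 11.1
gripper_force: 58.6
[548.1 229.7  67. ] [-0.78  0.8   0.55  1.81 -0.62  0.71 -0.14] 24.95
turn units [ 0.      0.0003 -0.0003]
```

```bash
python3 -m creep '[{"dx":0,"dy":0,"dz":-0.004,"rx":0,"ry":0,"rz":0,"grip":1},{"dx":0,"dy":0,"dz":-0.008,"rx":0,"ry":0,"rz":0,"grip":1},{"dx":0,"dy":0,"dz":-0.011,"rx":0,"ry":0,"rz":0,"grip":1},{"dx":0,"dy":0,"dz":-0.011,"rx":0,"ry":0,"rz":0,"grip":1},{"dx":0,"dy":0,"dz":-0.011,"rx":0,"ry":0,"rz":0,"grip":1}]'
python3 -m creep '[{"dx":0,"dy":0,"dz":0,"rx":0,"ry":0,"rz":0,"grip":1},{"dx":0,"dy":0,"dz":0,"rx":0,"ry":0,"rz":0,"grip":1},{"dx":0,"dy":0,"dz":0,"rx":0,"ry":0,"rz":0,"grip":1},{"dx":0,"dy":0,"dz":0,"rx":0,"ry":0,"rz":0,"grip":1},{"dx":0,"dy":0,"dz":0,"rx":0,"ry":0,"rz":0,"grip":1}]'
python3 - <<'E'
from h import *
c=get_calibration("wrist");s0=ctrl.read_state();e=s0["eef_pos"];print(e,s0["tool_rot"],s0["force"])
im={n:get_image(n)[...,::-1].copy() for n in("wrist","side")}
zl=e[2]+4;a=np.radians(-15);u=np.array([np.cos(a),np.sin(a),0]);v=np.array([-u[1],u[0],0]);o0=e*[1,1,0]
for nm in im:
    cv2.imwrite(f"pics/{nm}11.png",im[nm])
    hsv=cv2.cvtColor(im[nm],cv2.COLOR_BGR2HSV);H,S,V=[hsv[...,k].astype(int) for k in range(3)]
    o=((H<22)&(S>150)&(V>60)).astype(np.uint8);cn=big(o);print(nm,cn.min(0),cn.max(0))
    print(" lid tab corners exp",proj(nm,[o0+sx*88*u+sy*13*v+[0,0,zl+10] for sx in(1,-1) for sy in(1,-1)],c if nm=="wrist" else None).round(0).tolist())
    ear=[np.array([548,229.3,49])+sx*82*u+sy*13*v for sx in(1,-1) for sy in(1,-1)]
    print(" ear corners exp",proj(nm,ear,c if nm=="wrist" else None).round(0).tolist())
    if nm=="side":
        for r in range(256,340,2):print(r,"".join(".123456789#"[min(10,V[r,x]//25)] if o[r,x] else " " for x in range(210,310,1)))
E
```

```text
clock: 25.58
eef_pos: [548.3, 229.7, 62.9]
tool_rot: [3.139, -0.001, 1.311]
force: [1.1, 0.3, 0.0]
width: 10.7
gripper_force: 58.6
clock: 26.2
eef_pos: [548.2, 229.7, 62.8]
tool_rot: [3.14, -0.001, 1.311]
force: [-0.2, -0.1, 0.3]
width: 10.9
gripper_force: 58.6
[548.2251025  229.72705134  62.84876749] [ 3.13954918e+00 -5.70380728e-04  1.31108335e+00] [-0.21550702 -0.11809336  0.26669206]
wrist [169 127] [472 350]
 lid tab corners exp [[478.0, 230.0], [471.0, 270.0], [164.0, 229.0], [171.0, 270.0]]
 ear corners exp [[448.0, 213.0], [442.0, 250.0], [194.0, 213.0], [199.0, 249.0]]
side [223 260] [291 328]
 lid tab corners exp [[233.0, 262.0], [244.0, 256.0], [273.0, 324.0], [286.0, 317.0]]
 ear corners exp [[236.0, 271.0], [247.0, 266.0], [274.0, 329.0], [285.0, 322.0]]
256                                                                                                     
258                                                                                                     
260                              7                        577                                           
262    
[... 3286 characters left out ...]
    8888877777777766666679####9999999                             
326                                          9999888888888888    9###998                                
328                                                                99                                   
330                                                                                                     
332                                                                                                     
334                                                                                                     
336                                                                                                     
338
```

Lid state from the readings: level, centred within about 1 mm, yaw matched, and roughly 11 mm above the rim. There is no contact force. I'm handing in.

```bash
python3 -c "
from cell import ctrl
print(ctrl.finish_job())"
```

```text
the job is handed in; nothing more can be done
None
```

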